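Unclip a junction-box cover and clamp it down

ROBOT

A 6-joint arm with a two-finger parallel gripper is mounted at the origin on the work surface; the furniture and walls round the work are solid. World frame = base frame: x ahead of the robot, y to its left, z up, the work surface at z = 0. Lengths are in m, angles in rad, forces in N, time in s.
With the tool pointing down it reaches from about 0.3 to 0.825 m from the base axis. Payload 5.4 kg.
Tool frame: the origin (TCP) lies at the very end of the fingers, on their centre line; the grasp point (between the pads) lies 19 mm behind it (hold_point_z is the distance from the TCP to the grasp point, in m); z points along the fingers, y is the line along which they close (so a half turn about z gives the same grasp; the last joint's range is limited). The gripper opens to 92 mm and grips with 3 to 60 N. Pads are 20 mm wide; open, the fingers measure 128 mm over their backs; the gripper's body (75 mm by 189 mm) begins 69 mm behind the grasp point.
Start: joints at [1.082, 0.158, 1.597, -0, 1.386, -0.21], TCP at [0.158, 0.553, 0.182] pointing down, gripper open.
Joint ranges: [-2.91, 2.91], [-0.94, 2.29], [0.18, 2.7], [-1.29, 4.43], [0.17, 2.64], [-3, 3]. Speed limits (rad/s): [2.57, 2.57, 3.14, 3.14, 3.14, 3.14].

INTERFACE

Orientations are given as [roll, pitch, yaw] about the fixed x, y, z axes, in that order (R = Rz(yaw) Ry(pitch) Rx(roll)).
In Python, from workcell import * gives the robot as it stands.
- The arm moves only by the shell command python3 -m crank 'ROWS' [FORCE]. ROWS is JSON, a list of rows, each a list of 5 numbers: the finger opening in m, from 0 to 0.0919, then the shift along the tool's x, y, z in m, then the turn about the tool's z in rad. In form: [[grip, x, y, z, spin], ...]. A call has 1 to 5 rows; each row is the pose to reach, as a shift and turn from the pose commanded when the call began, along the tool's axes at that moment; what a row does not reach only later rows make up. A row lasts 1/10 s, in which the tool goes at most 50 mm and 8.59 degrees, less where a joint would pass 70% of its speed; a pose out of reach is approached as far as the arm can. A call with a gripper value outside its range is refused whole. The fingers move at their own pace and stop on an object; FORCE is the grip in N (left out, the last holds). Time passes only in rows, so rows that repeat a pose let the fingers close. It gives the time, the measured TCP pose, the force, the opening and the grip force at its end, in the units of the state.
- sense(): the state, without advancing time (a new reading comes with each control period).
- grab_frame(name): name is "scene" or "side" or "wrist"; returns a dict with "color" (384x512x3 uint8, red, green, blue), "range_z" (384x512 float32, m along the optical axis (not along the pixel's ray), 0 where there is no reading), "fx", "fy", "cx", "cy" (pixels), "distortion" ([k1, k2, p1, p2, k3] as OpenCV has them; the pictures are not rectified), "rvec" (rotation vector, rad) and "tvec" (3), from world to camera coordinates, as OpenCV has them; the wrist camera has in their place "hand_eye" (4x4, takes a point from camera to tool coordinates, whose origin is the TCP and whose axes are the flange's). Camera axes: x right, y down, z forward; pixel columns grow to the right and rows downward; lengths in m; the calibration is good to about 2 mm. A picture is of the moment at which its call begins: read the wrist's pose just before it.
- finish_job(): hands the job in; it is judged then, once.
Trained networks look in the newest picture that a camera, given by its name, has taken for a name from the list of things; names that differ only in an ending like _2 or _b are one class to them, and where a whole thing is asked for, a point or a joint stands for the part that bears it (a point fixed in the world has none). Each returns a list of dicts, best first, with "confidence" (0 to 1); they miss things now and then, are a little off and sometimes report something else, mostly with a low value. They report only what shows in the picture. A call takes as long as a camera call. They do not tell look-alikes from the thing itself.
- recognise(thing, camera): "rect" ([left, top, width, height] as shares, 0 to 1, of the picture: columns of its width, rows of its height, round what is visible of it).
The state is a dict: "time_s": time; "joint_positions": joint angles; "qd": joint speeds; "joint_torque": joint torques, N m; "tool_pos": TCP position; "orientation": TCP orientation; "wrist_force": force on the tool from outside, world axes, zero at the start; "moment": the same for the moment, N m; "width": finger opening in m; "grip_force": force on a finger pad.
Only numpy, scipy, OpenCV 4.12 (cv2) and the standard library are available. Lean on these libraries where they do the work, as an engineer would, in place of code of your own. Each camera call takes 0.05 s, during which the arm holds its last target. There are 200 camera calls.

TASK

Squeeze the two spring tabs of the junction box's steel cover towards each other and lift the cover off, then lay it flat, right side up, on a bare spot of the bench and let go. Pick it up again by one end, with the tabs left alone, and put it lengthwise on the clamp's low dark rest block, its middle under the clamp's foot, while the clamp is still open. Then swing the clamp's red handle up and over until the foot presses on the cover, and let go; leave the pipe stub, the angle iron and the steel block where they are.

Things in the scene. Friction and masses are not known exactly. Their poses are not given: they have to be found in the camera images.
- junction_box: Grey box fixed to the bench, 132 x 70 x 50 mm; origin under its centre, z up. The cover lies on its top, 50 mm up, between low ribs (1 mm play). In the middle of each long side stands a strike, 24 mm long, 26.8 to 35 mm off the middle, top 70 mm above the bench; its lip (underside 16.8 mm above the box top) hooks over a cover tab's barb. A gland sticks 22 mm out of the +x end.
- cover_mid (a point): Loose bare steel cover, about 0.2 kg, on the box: open channel 120 long (x) x 44 wide (y) mm, plate 4 mm thick, 3 mm flanges 16 mm high on both long sides but not in the middle 32 mm. Point: its middle, 8 mm above its flat underside (z = 0.008 when on the bench, 0.058 on the box); z up. Same either way round.
- cover_tabs (a point): Point of the cover midway between its two flexing tabs, 30 mm above its underside. The tabs (22 mm wide along x, tops 38 to 40 mm above the underside) stand on the +y and -y sides. At rest they lean out, 64 mm apart over the tops; squeezed in along y (6 N) they stand upright, 40 mm over all, and the cover lifts straight off. Squeeze them 22 mm or more above the underside: the strikes reach 20.
- cover_end (a point): Point of the cover 47 mm along +x from cover_mid, same height: here the end is gripped from above across the two flanges, 44 mm wide, 0 to 16 mm above the underside. The other end (-x) is just the same.
- cover_tab_a (a joint): Tab on the cover's +y side: 0 = at rest, leaning out and latched; 0.32 = pressed fully in, upright; springs back.
- cover_tab_b (a joint): Tab on the cover's -y side: 0 = at rest, leaning out and latched; 0.32 = pressed fully in, upright; springs back.
- clamp_rest (a point): Toggle clamp, fixed: point on the flat top of its rest (dark block, 13 mm above the bench) under the foot, 18 mm across. x along the clamp from rest to handle (to the robot's right, within 0.2 rad). The rest is 40 mm wide, x = -37 to 68 mm. A cover lying on it has cover_mid 8 mm above this point. Hold the cover by its end away from the handle. Bench at world x 0.57 to 0.65, y -0.06 to 0.12 is clear.
- clamp_pivot (a point): Point on the axis of the clamp's hinge, 123 mm along x from clamp_rest and 29 mm above it; the axis is this frame's y, its x and z are as those of clamp_rest.
- clamp_handle (a point): Point on the centre line of the clamp's red handle (round, 19 mm thick), 21 mm from its tip, 108 mm from the pivot. Clamp open: the handle lies nearly level, this point about 40 mm above the bench. Pinch it from above, across the clamp, and carry it on the arc about the pivot, up and towards the rest; clamped, it is 58 mm beyond the pivot (+x) and 90 mm above it. The handle may turn in the grip.
- toggle_clamp_arm (a joint): Clamp arm: 0 = fully closed, about 0.02 = its foot rests on the cover's plate, 0.95 to 1.1 = open at the start, 1.15 = stop. Turning it towards 0 lowers the foot and raises the handle; it stays where it is left (light friction, 0.15 N m).
- pipe_stub_1_mid (a point): Bystander: rusty pipe stub standing on end, 60 mm across, 60 mm high; its centre.
- angle_iron_mid (a point): Bystander: rusty angle iron, 180 x 40 x 40 mm, at the far left of the bench; its centre.
- steel_block_2_mid (a point): Bystander: dark steel block, 75 x 30 x 30 mm, near the robot on its right; its centre.
Mind the look-alikes: they are no part of the job. Of the things that look like the part that bears cover_mid, the larger one is meant.

How it is judged:
On the way, in this order (a step that is already met when the one before it is completed fails the run):
1. the cover is unclipped and lifted at least 40 mm clear of the box (z of cover_mid in the frame of junction_box above 0.098 m), for 0.1 s.
2. the cover lies flat on the bench, right side up, let go and still (height (world z) of cover_mid below 0.012 m and angle between cover_mid's own z axis and vertical below 0.1 rad and contact force between the fingers and cover below 0.1 N and linear speed of cover below 0.02 m/s), for 0.2 s.
3. the cover is lifted again by one end, its tabs not pressed (height (world z) of cover_mid above 0.022 m and contact force between the fingers and cover above 0.5 N and value of joint each of cover_tab_a, cover_tab_b below 0.12 rad and (x of the grasp point in the frame of cover_mid above 0.025 m or x of the grasp point in the frame of cover_mid below -0.025 m)), for 0.1 s.
4. the cover lies on the rest block under the open clamp, let go (x of cover_mid in the frame of clamp_rest between -0.015 and 0.015 m and y of cover_mid in the frame of clamp_rest between -0.01 and 0.01 m and z of cover_mid in the frame of clamp_rest between 0.004 and 0.0125 m and angle between the x axis of cover_mid and the x axis of clamp_rest, either way round below 0.15 rad and angle between cover_mid's own z axis and vertical below 0.1 rad and value of joint toggle_clamp_arm above 0.3 rad and contact force between the fingers and cover below 0.1 N), for 0.2 s.
At the end, for the whole second after the job is handed in: The cover lies level and still, right side up, on the clamp's rest block, its middle within 15 mm along and 10 mm across of the foot's middle and its length within 0.15 rad of the clamp's, and the clamp is shut on it (arm joint under 0.04). The three bystanders stand within 30 mm of where they were (x of cover_mid in the frame of clamp_rest between -0.015 and 0.015 m and y of cover_mid in the frame of clamp_rest between -0.01 and 0.01 m and z of cover_mid in the frame of clamp_rest between 0.004 and 0.0125 m and angle between the x axis of cover_mid and the x axis of clamp_rest, either way round below 0.15 rad and angle between cover_mid's own z axis and vertical below 0.1 rad and value of joint toggle_clamp_arm below 0.04 rad and linear speed of cover below 0.02 m/s and distance of each of pipe_stub_1_mid, angle_iron_mid, steel_block_2_mid from where it was at the start of the episode below 0.03 m); the robot touches nothing.
It fails at once if a bystander is moved more than 30 mm (distance of any of pipe_stub_1_mid, angle_iron_mid, steel_block_2_mid from where it was at the start of the episode above 0.03 m).
It also fails if it takes over 61 s, if anything falls off the work surface, if the arm or the gripper's body presses on something with over 40 N, if the wrist force passes 120 N, or if a joint passes its speed limit or range.

## Working session

There is one attempt and no reset: what is moved stays moved. The work goes in short steps, Python scripts to look and compute and a shell command to move; the robot and the scene stay as the last step left them, time stands still between calls to the robot, and variables do not carry over. Pictures are saved under pics/ and viewed, at most 10 in all, crops included, and the job is handed in when it is done.

```bash
mkdir -p pics; ls; cat > h.py <<'E'
from workcell import *
import numpy as np, cv2
from scipy.spatial.transform import Rotation as R
def cloud(f,s=None):
    """per-pixel world points HxWx3 (nan where none)"""
    z=f["range_z"]; h,w=z.shape
    K=np.array([[f["fx"],0,f["cx"]],[0,f["fy"],f["cy"]],[0,0,1.]])
    u,v=np.meshgrid(np.arange(w),np.arange(h))
    p=cv2.undistortPoints(np.stack([u,v],-1).reshape(-1,1,2).astype(float),K,np.array(f["distortion"],float)).reshape(h,w,2)
    c=np.dstack([p[...,0]*z,p[...,1]*z,z]); c[z<=0]=np.nan
    if "hand_eye" in f:
        H=np.array(f["hand_eye"]); t=c@H[:3,:3].T+H[:3,3]
        return t@R.from_euler("xyz",s["orientation"]).as_matrix().T+np.array(s["tool_pos"])
    M=cv2.Rodrigues(np.array(f["rvec"],float))[0]
    return (c-np.array(f["tvec"]).ravel())@M
def snap(cam,name):
    s=sense(); f=grab_frame(cam); P=cloud(f,s)
    cv2.imwrite(f"pics/{name}.png",f["color"][...,::-1]); np.savez(f"{name}.npz",P=P,c=f["color"])
    return s,f,P
E
python3 - <<'E'
from h import *
for cam in("scene","side"):
    s,f,P=snap(cam,cam+"0")
    for t in ["junction_box","cover_mid","clamp_rest","clamp_handle","toggle_clamp_arm","pipe_stub_1_mid","angle_iron_mid","steel_block_2_mid"]:
        try: r=recognise(t,cam)
        except Exception as e: print(t,e); continue
        for d in r[:3]:
            l,tp,w,h=np.array(d["rect"])*[512,384,512,384]
            u,v=int(l+w/2),int(tp+h/2)
            print(cam,t,round(d["confidence"],2),np.round([l,tp,w,h]),np.round(P[min(v,383),min(u,511)],3))
im=np.hstack([cv2.imread("pics/scene0.png"),cv2.imread("pics/side0.png")])
print(sense()["orientation"],sense()["time_s"])
E
```

```text
pics
scene junction_box 0.82 [150. 173.  40.  46.] [ 0.558 -0.196  0.066]
scene cover_mid 0.67 [185. 217.  27.  15.] [ 0.571 -0.102  0.003]
scene clamp_rest 0.78 [228. 182.  98.  62.] [0.478 0.088 0.038]
scene clamp_handle 0.89 [229. 182.  74.  29.] [ 0.37   0.012 -0.002]
scene toggle_clamp_arm 0.62 [227. 186.  79.  29.] [ 0.388  0.023 -0.001]
scene toggle_clamp_arm 0.26 [150. 174.  39.  45.] [ 0.564 -0.196  0.066]
scene pipe_stub_1_mid 0.69 [276. 178.  20.  31.] [0.495 0.118 0.126]
scene angle_iron_mid 0.86 [280. 257.  71.  44.] [0.655 0.254 0.027]
scene steel_block_2_mid 0.6 [192. 169.  22.  12.] [ 0.383 -0.195  0.025]
side junction_box 0.78 [154. 222.  50.  53.] [ 0.524 -0.232  0.055]
side cover_mid 0.81 [158. 223.  37.  47.] [ 0.516 -0.235  0.053]
side cover_mid 0.63 [219. 244.  29.  24.] [ 0.58  -0.108  0.   ]
side cover_mid 0.16 [236. 168.  95.  48.] [0.493 0.082 0.072]
side clamp_rest 0.61 [237. 169.  92.  46.] [0.493 0.082 0.072]
side toggle_clamp_arm 0.82 [233. 171.  80.  38.] [ 0.439  0.08  -0.002]
side pipe_stub_1_mid 0.94 [252. 150.  21.  35.] [0.358 0.082 0.003]
side angle_iron_mid 0.7 [162. 223.  33.  43.] [ 0.513 -0.23   0.056]
side angle_iron_mid 0.67 [326. 209.  67.  31.] [nan nan nan]
side angle_iron_mid 0.2 [231. 168. 101.  46.] [0.488 0.078 0.066]
side steel_block_2_mid 0.68 [156. 191.  30.  21.] [ 0.37  -0.209  0.03 ]
[-3.14155765e+00  2.56572414e-06  2.86283318e+00] 0.9
```

```bash
python3 - <<'E'
import cv2,numpy as np
a=cv2.imread("pics/scene0.png")[150:310,130:370];b=cv2.imread("pics/side0.png")[140:290,140:400]
a=cv2.resize(a,(800,int(160*800/240)),interpolation=cv2.INTER_CUBIC)
b=cv2.resize(b,(800,int(150*800/260)),interpolation=cv2.INTER_CUBIC)
cv2.imwrite("pics/sceneA.png",a);cv2.imwrite("pics/sideA.png",b)
E
```

```text
(no output)
```

View pics/sceneA.png

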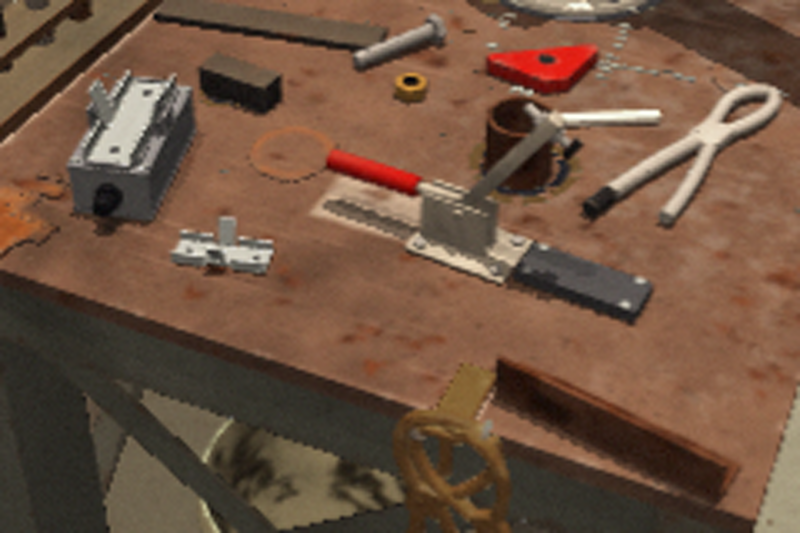

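View pics/sideA.png

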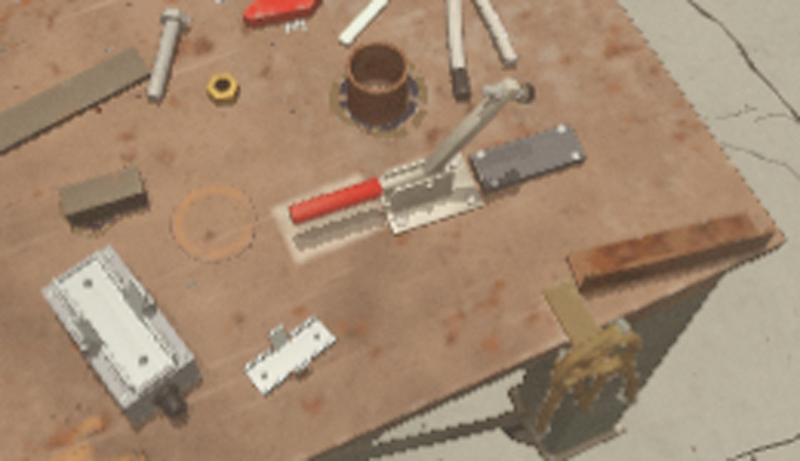

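The pictures show two cover-like parts. One lies on the grey box (scene px about (170,190), side px about (178,246)). The other, smaller, lies on the bench (scene px about (198,224), side px about (233,256)). The larger one on the box is meant. The clamp is open, with its handle to the robot's right. Next I'll measure from the clouds.

```bash
cat > m.py <<'E'
from h import *
def rect(p): 
    (c,(w,h),a)=cv2.minAreaRect(p[:,:2].astype(np.float32)); a=np.radians(a)
    if w<h: a+=np.pi/2; w,h=h,w
    a=(a+np.pi/2)%np.pi-np.pi/2
    return np.round([*c,w,h,a],4)
def sel(P,lo,hi): 
    Q=P.reshape(-1,3); return (np.nan_to_num(Q,nan=9)>lo).all(1)&(np.nan_to_num(Q,nan=9)<hi).all(1)
E
python3 - <<'E'
from m import *
pts=[]
for n in("scene0","side0"):
    d=np.load(n+".npz");P=d["P"];Q=P.reshape(-1,3);C=d["c"].reshape(-1,3).astype(int)
    m=sel(P,[.42,-.32,.044],[.68,-.1,.068]);print(n,"box",m.sum(),rect(Q[m]),np.median(Q[m][:,2]))
    w=m&(C.min(1)>150);print(" white",w.sum(),rect(Q[w]))
    m=sel(P,[.3,-.15,.02],[.6,.1,.2])&(C[:,0]>130)&(C[:,1]<60)&(C[:,2]<70)
    q=Q[m];c=q.mean(0);v=np.linalg.svd(q-c)[2][0];print(" handle",m.sum(),c.round(3),v.round(3),(q@v).min().round(3),(q@v).max().round(3),"yaw",np.arctan(v[1]/v[0]))
    m=sel(P,[.3,.05,.006],[.62,.35,.022])&(C.max(1)<100)&(C.max(1)-C.min(1)<25);print(" rest",m.sum(),rect(Q[m]),Q[m].mean(0).round(3))
    m=sel(P,[.3,-.1,.07],[.62,.35,.25]);q=Q[m];print(" high",m.sum(),q.min(0).round(3),q.max(0).round(3))
E
```

```text
scene0 box 712 [ 0.512  -0.2302  0.1358  0.0721  0.2288] 0.05476623432822296
 white 276 [ 0.5099 -0.2337  0.1284  0.0657  0.2344]
 handle 112 [ 0.483 -0.011  0.052] [0.065 0.997 0.031] -0.023 0.061 yaw 1.5054754395741812
 rest 590 [ 0.4099  0.1437  0.2169  0.1799 -0.035 ] [0.482 0.165 0.013]
 high 243 [0.484 0.083 0.07 ] [0.503 0.165 0.162]
side0 box 1219 [ 0.5128 -0.2336  0.1335  0.0706  0.2427] 0.05335186025600502
 white 1008 [ 0.5119 -0.2331  0.132   0.069   0.2451]<stdin>:8: RuntimeWarning: Mean of empty slice.
  ret = um.true_divide(
Traceback (most recent call last):
ValueError: zero-size array to reduction operation minimum which has no identity
```

```bash
cat >> m.py <<'E'
def delta(xyz,yaw):
    s=sense(); r=R.from_euler("xyz",s["orientation"]); d=r.inv().apply(np.array(xyz)-s["tool_pos"])
    sp=(s["orientation"][2]-yaw+np.pi)%(2*np.pi)-np.pi
    n=max(np.linalg.norm(d)/.05,abs(sp)/.1499)
    print("tcp",np.round(s["tool_pos"],4),np.round(s["orientation"],3),"delta",np.round(d,4),"spin",round(sp,4),"alt",round(sp-np.sign(sp)*np.pi,3),"rows",round(n,1),"F",np.round(s["wrist_force"],1),"w",round(s["width"],4),"g",round(s["grip_force"],2),"t",round(s["time_s"],2))
E
python3 - <<'E'
from m import *
for i in(1,2,3):
    f=i/3; delta([.158+.345*f,.553-.783*f,.24],2.863-2.62*f)
d=np.load("side0.npz");P=d["P"];Q=P.reshape(-1,3);C=d["c"].reshape(-1,3).astype(int)
m=sel(P,[.3,-.15,.02],[.6,.1,.2])&(C[:,0]>1.7*C[:,1])&(C[:,0]>1.7*C[:,2])&(C[:,0]>100)
print(m.sum(),Q[m].mean(0) if m.sum() else 0)
q=Q[sel(P,[.3,-.1,.07],[.62,.35,.25])];print(q.min(0).round(3),q.max(0).round(3))
E
```

```text
tcp [0.1583 0.5528 0.1815] [-3.142  0.     2.863] delta [-0.1821 -0.2191 -0.0585] spin 0.8732 alt -2.268 rows 5.8 F [-0.1  0.2  0. ] w 0.092 g 0.0 t 0.9
tcp [0.1583 0.5528 0.1815] [-3.142  0.     2.863] delta [-0.3645 -0.4384 -0.0585] spin 1.7465 alt -1.395 rows 11.7 F [-0.1  0.2  0. ] w 0.092 g 0.0 t 0.9
tcp [0.1583 0.5528 0.1815] [-3.142  0.     2.863] delta [-0.5468 -0.6577 -0.0585] spin 2.6198 alt -0.522 rows 17.5 F [-0.1  0.2  0. ] w 0.092 g 0.0 t 0.9
178 [ 0.48350191 -0.01654127  0.05133722]
[0.485 0.08  0.071] [0.504 0.162 0.162]
```

```bash
python3 -m crank '[[0.0919,-0.03,-0.036,-0.012,0.14],[0.0919,-0.06,-0.072,-0.024,0.285],[0.0919,-0.09,-0.108,-0.036,0.43],[0.0919,-0.12,-0.144,-0.048,0.575],[0.0919,-0.15,-0.18,-0.058,0.72]]' 20
python3 -c "
from m import *
delta([.503,-.23,.24],.24)"
```

```text
time_s: 1.4
tool_pos: [0.2533, 0.337, 0.2403]
orientation: [3.14, 0.0, 2.138]
wrist_force: [0.7, -0.8, 0.5]
width: 0.0918
grip_force: 0.0
tcp [0.2533 0.337  0.2403] [3.14  0.    2.138] delta [-6.123e-01 -9.390e-02  2.000e-04] spin 1.8977 alt -1.244 rows 12.7 F [ 0.7 -0.8  0.5] w 0.0918 g 0.0 t 1.4
```

```bash
python3 -m crank '[[0.0919,-0.047,-0.0075,0,0.145],[0.0919,-0.095,-0.015,0,0.29],[0.0919,-0.143,-0.0225,0,0.435],[0.0919,-0.191,-0.03,0,0.58],[0.0919,-0.24,-0.037,0,0.73]]'
python3 -c "
from m import *
delta([.503,-.23,.24],.24)"
```

```text
time_s: 1.9
tool_pos: [0.3522, 0.1148, 0.2399]
orientation: [3.14, -0.0, 1.407]
wrist_force: [1.0, 0.9, 0.8]
width: 0.0921
grip_force: 0.0
tcp [0.3522 0.1148 0.2399] [ 3.14  -0.     1.407] delta [-3.156e-01  2.050e-01  1.000e-04] spin 1.1669 alt -1.975 rows 7.8 F [1.  0.9 0.8] w 0.0921 g 0.0 t 1.9
```

```bash
python3 -m crank '[[0.0919,-0.041,0.0266,0,0.145],[0.0919,-0.082,0.053,0,0.29],[0.0919,-0.123,0.08,0,0.435],[0.0919,-0.164,0.1065,0,0.58],[0.0919,-0.205,0.133,0,0.74]]'
python3 -c "
from m import *
delta([.503,-.23,.24],.24)"
```

```text
time_s: 2.4
tool_pos: [0.4513, -0.109, 0.2397]
orientation: [3.141, -0.0, 0.676]
wrist_force: [0.6, 1.2, 0.6]
width: 0.0919
grip_force: 0.0
tcp [ 0.4513 -0.109   0.2397] [ 3.141 -0.     0.676] delta [-0.0354  0.1268 -0.0002] spin 0.4359 alt -2.706 rows 2.9 F [0.6 1.2 0.6] w 0.0919 g 0.0 t 2.4
```

```bash
python3 -m crank '[[0.0919,-0.012,0.042,0,0.145],[0.0919,-0.024,0.084,0,0.29],[0.0919,-0.035,0.127,0,0.436],[0.0919,-0.035,0.127,0,0.436]]'
python3 - <<'E'
from m import *
s,f,P=snap("wrist","w1"); Q=P.reshape(-1,3);C=f["color"].reshape(-1,3)
print(np.round(f["hand_eye"],3))
m=sel(P,[.4,-.33,.044],[.64,-.12,.066]); print("box",m.sum(),rect(Q[m]))
print("hist",np.histogram(Q[sel(P,[.4,-.33,.03],[.64,-.12,.12])][:,2],bins=18,range=(.03,.12))[0])
m=sel(P,[.4,-.33,.078],[.64,-.12,.1]); print("tabs",m.sum(),rect(Q[m]) if m.sum()>3 else 0)
delta([.512,-.233,.24],.24)
E
```

```text
time_s: 2.8
tool_pos: [0.5042, -0.2315, 0.238]
orientation: [-3.141, 0.002, 0.24]
wrist_force: [-0.2, 1.1, -0.1]
width: 0.092
grip_force: 0.0
[[-0.    -0.963 -0.27   0.078]
 [ 1.    -0.     0.     0.   ]
 [-0.    -0.27   0.963 -0.202]
 [ 0.     0.     0.     1.   ]]
box 5847 [ 0.5121 -0.233   0.1309  0.0704  0.242 ]
hist [ 192   13    0 1446 3713  213  338  308   76   68   72  122    0    0
    0    0    0    0]
tabs 220 [ 0.5127 -0.2328  0.0632  0.0221 -1.3256]
tcp [ 0.5037 -0.229   0.2384] [-3.14e+00  1.00e-03  2.45e-01] delta [ 0.0071  0.0059 -0.0016] spin 0.0048 alt -3.137 rows 0.2 F [0.5 0.1 0.1] w 0.092 g 0.0 t 2.85
```

View pics/w1.png

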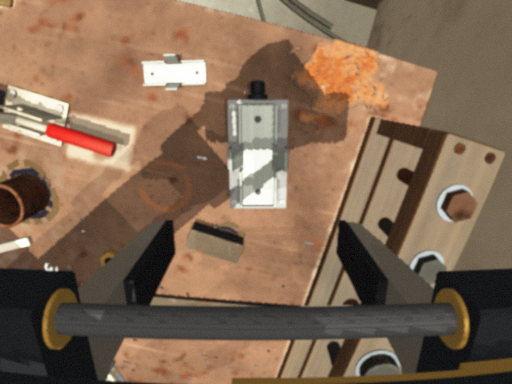

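The wrist picture shows the box at px (258,150), with the cover's tabs on its long sides. All three measurements agree: (0.512, -0.233), yaw 0.243. I'll check the wooden fixture on the right for clearance.

```bash
python3 - <<'E'
from m import *
P=np.load("w1.npz")["P"];Q=P.reshape(-1,3)
# in box frame
c,s=np.cos(.243),np.sin(.243); d=Q-[.512,-.233,0]; x=d[:,0]*c+d[:,1]*s; y=-d[:,0]*s+d[:,1]*c
for y0 in np.arange(-.16,.15,.02):
    m=(abs(x)<.06)&(y>y0)&(y<y0+.02); print(round(y0,2),m.sum(),np.round(np.max(Q[m,2]),3) if m.any() else None)
E
python3 -m crank '[[0.0919,0.008,0.005,0.03,0],[0.0919,0.008,0.005,0.06,0],[0.0919,0.008,0.005,0.085,0],[0.0919,0.008,0.005,0.1,0],[0.0919,0.008,0.005,0.1,0]]'
python3 -c "
from m import *
delta([.512,-.233,.076],.244)"
```

```text
-0.16 6755 0.193
-0.14 3356 0.182
-0.12 1269 0.016
-0.1 1280 0.003
-0.08 1643 0.375
-0.06 15752 0.395
-0.04 4905 0.394
-0.02 5192 0.392
-0.0 4734 0.387
0.02 4249 0.393
0.04 14868 0.395
0.06 3745 0.384
0.08 1291 0.002
0.1 1285 0.002
0.12 1263 0.002
0.14 1256 0.002
time_s: 3.35
tool_pos: [0.5113, -0.2283, 0.1376]
orientation: [-3.138, 0.003, 0.248]
wrist_force: [-0.2, 0.1, 0.0]
width: 0.0919
grip_force: 0.0
tcp [ 0.5113 -0.2283  0.1376] [-3.138e+00  3.000e-03  2.480e-01] delta [-0.0003  0.0049  0.0616] spin 0.0045 alt -3.137 rows 1.2 F [-0.2  0.1  0. ] w 0.0919 g 0.0 t 3.35
```

```bash
python3 -m crank '[[0.0919,0,0.003,0.03,0],[0.0919,0,0.003,0.055,0],[0.0919,0,0.003,0.0615,0],[0.0919,0,0.003,0.0615,0],[0.0919,0,0.003,0.0615,0]]'
python3 -c "
from m import *
delta([.512,-.233,.076],.244)"
```

```text
time_s: 3.85
tool_pos: [0.5147, -0.2338, 0.0801]
orientation: [3.139, -0.002, 0.247]
wrist_force: [0.4, -0.8, 0.0]
width: 0.0917
grip_force: 0.0
tcp [ 0.5147 -0.2338  0.0801] [ 3.139e+00 -2.000e-03  2.470e-01] delta [-0.0024 -0.0015  0.0041] spin 0.0031 alt -3.138 rows 0.1 F [ 0.4 -0.8  0. ] w 0.0917 g 0.0 t 3.85
```

```bash
python3 -m crank '[[0.06,0,0,0.003,0],[0.038,0,0,0.003,0],[0.03,0,0,0.003,0],[0.03,0,0,0.003,0],[0.03,0,0,0.003,0]]' 30
python3 -m crank '[[0.03,0,0,0,0],[0.03,0,0,0,0],[0.03,0,0,0,0]]' 30
```

```text
time_s: 4.35
tool_pos: [0.5136, -0.2332, 0.0751]
orientation: [3.141, -0.0, 0.247]
wrist_force: [0.1, -0.1, 0.2]
width: 0.0541
grip_force: 0.0
time_s: 4.65
tool_pos: [0.5135, -0.2331, 0.075]
orientation: [-3.142, 0.0, 0.247]
wrist_force: [-0.1, -0.6, 0.4]
width: 0.0312
grip_force: 0.0
```

```bash
python3 - <<'E'
from m import *
s,f,P=snap("side","s2"); s,f2,P2=snap("scene","c2")
print(s["width"],s["grip_force"],s["tool_pos"])
a=cv2.imread("pics/s2.png")[190:290,130:230];b=cv2.imread("pics/c2.png")[140:240,120:220]
cv2.imwrite("pics/x2.png",np.hstack([cv2.resize(i,(400,400),interpolation=cv2.INTER_CUBIC) for i in(a,b)]))
E
```

```text
0.030379219600285525 0.0 [ 0.51351266 -0.233163    0.07499538]
```

View pics/x2.png

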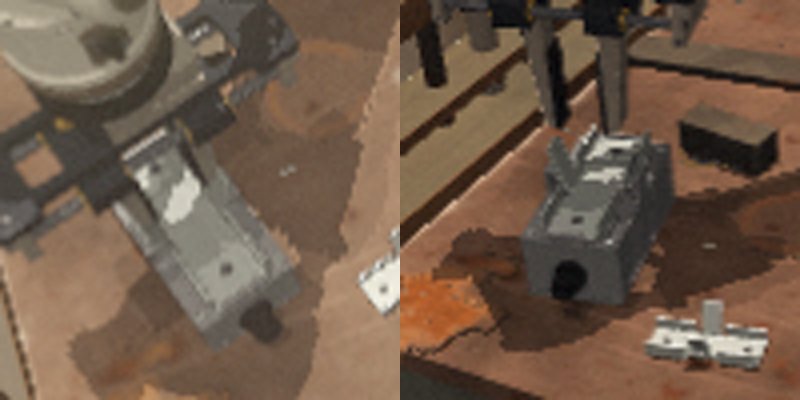

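```bash
python3 - <<'E'
from m import *
for n in("c2","s2"):
    d=np.load(n+".npz");P=d["P"]
    Q=P.reshape(-1,3)
    m=sel(P,[.42,-.34,.092],[.6,-.12,.16]); q=Q[m]; print(n,m.sum())
    for z in np.arange(.07,.16,.01):
        k=q[(q[:,2]>z)&(q[:,2]<z+.01)]
        if len(k): print(round(z,3),len(k),k.min(0).round(3),k.max(0).round(3))
d=np.load("c2.npz")["P"]; print(d[140+110//4,120+555//4-100].round(3), d[140+100//4,120+150//4].round(3),d[140+100//4,120+210//4].round(3))
E
```

```text
c2 220
0.1 2 [ 0.515 -0.247  0.108] [ 0.526 -0.212  0.109]
0.11 39 [ 0.503 -0.257  0.111] [ 0.529 -0.203  0.12 ]
0.12 41 [ 0.501 -0.26   0.12 ] [ 0.531 -0.199  0.13 ]
0.13 41 [ 0.5   -0.258  0.13 ] [ 0.53  -0.201  0.14 ]
0.14 49 [ 0.5  -0.26  0.14] [ 0.53  -0.201  0.15 ]
0.15 48 [ 0.501 -0.259  0.15 ] [ 0.531 -0.198  0.16 ]
s2 124
0.1 5 [ 0.517 -0.256  0.108] [ 0.529 -0.208  0.109]
0.11 19 [ 0.504 -0.26   0.11 ] [ 0.53  -0.207  0.12 ]
0.12 21 [ 0.505 -0.26   0.121] [ 0.531 -0.205  0.13 ]
0.13 28 [ 0.504 -0.261  0.13 ] [ 0.532 -0.203  0.14 ]
0.14 23 [ 0.51  -0.262  0.14 ] [ 0.533 -0.203  0.149]
0.15 28 [ 0.512 -0.262  0.15 ] [ 0.532 -0.201  0.159]
[ 0.527 -0.248  0.126] [ 0.526 -0.251  0.131] [ 0.515 -0.208  0.136]
```

```bash
python3 - <<'E'
from m import *
s,f,P=snap("wrist","w3"); 
for n,tp in(("w1",[.503,-.23,.2385]),("w3",s["tool_pos"])):
    Q=np.load(n+".npz")["P"].reshape(-1,3); r=R.from_euler("xyz",[np.pi,0,.245]); T=r.inv().apply(Q-tp)
    m=(abs(T[:,0])<.02)&(abs(T[:,1])<.075)&(T[:,2]<.01)&(T[:,2]>-.1); t=T[m]
    print(n,m.sum(),np.histogram(t[:,2],bins=11,range=(-.1,.01))[0])
    for z in(-.06,-.05,-.04,-.03,-.02,-.01): 
        k=t[(t[:,2]>z-.01)&(t[:,2]<z)]
        if len(k):print(z,len(k),k.min(0).round(3),k.max(0).round(3))
    if n=="w3":
        m=sel(Q,[.42,-.32,.044],[.62,-.14,.066]); print("box",m.sum(),rect(Q[m]),np.median(Q[m][:,2]))
E
```

```text
w1 8255 [2051 1622 1405 1060  902  724  491    0    0    0    0]
-0.06 1060 [-0.009 -0.059 -0.07 ] [ 0.013  0.063 -0.06 ]
-0.05 902 [-0.009 -0.058 -0.06 ] [ 0.013  0.062 -0.05 ]
-0.04 724 [-0.008 -0.057 -0.05 ] [ 0.013  0.061 -0.04 ]
-0.03 491 [-0.009 -0.057 -0.04 ] [ 0.013  0.061 -0.03 ]
w3 6649 [1351 1190  977  770  615  487  301    0  163  264  531]
-0.06 770 [-0.009 -0.03  -0.07 ] [ 0.012  0.03  -0.06 ]
-0.05 615 [-0.009 -0.029 -0.06 ] [ 0.012  0.03  -0.05 ]
-0.04 487 [-0.009 -0.028 -0.05 ] [ 0.012  0.029 -0.04 ]
-0.03 301 [-0.009 -0.027 -0.04 ] [ 0.012  0.028 -0.031]
-0.01 163 [ 0.    -0.032 -0.013] [ 0.01   0.031 -0.01 ]
box 13513 [ 0.5124 -0.2326  0.1315  0.0707  0.2412] 0.052927957043226725
```

View pics/w3.png

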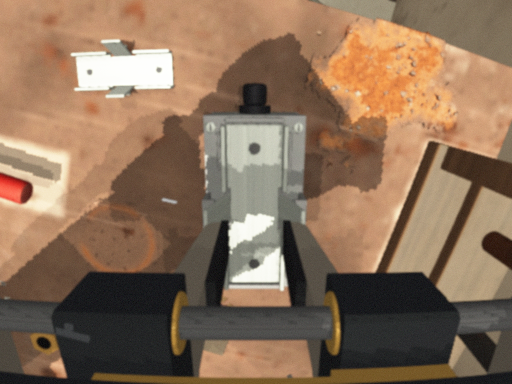

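The picture shows the closed fingers hovering over the cover, and the tabs are untouched. All three cameras put the true finger ends about 32 mm behind the reported TCP, so tip z = reported z + 0.032. I'll reopen and go 31 mm lower.

```bash
python3 -m crank '[[0.0919,0,0,0,0],[0.0919,0,0,0,0],[0.0919,0,0,0,0],[0.0919,0,0,0,0],[0.0919,0,0,0,0]]' 30
python3 -m crank '[[0.0919,0,0,0,0],[0.0919,0,0,0,0],[0.0919,0,0,0.01,0],[0.0919,0,0,0.022,0],[0.0919,0,0,0.031,0]]' 30
```

```text
time_s: 5.3
tool_pos: [0.5135, -0.2332, 0.075]
orientation: [3.142, 0.0, 0.247]
wrist_force: [0.2, -0.3, 1.0]
width: 0.068
grip_force: 0.0
time_s: 5.8
tool_pos: [0.5127, -0.2326, 0.0422]
orientation: [-3.14, 0.001, 0.247]
wrist_force: [0.5, -0.9, -0.9]
width: 0.0917
grip_force: 0.0
```

```bash
python3 -m crank '[[0.06,0,0,0,0],[0.04,0,0,0,0],[0.03,0,0,0,0],[0.03,0,0,0,0],[0.03,0,0,0,0]]' 30
python3 -m crank '[[0.03,0,0,0,0],[0.03,0,0,0,0],[0.03,0,0,0,0]]' 30
```

```text
time_s: 6.3
tool_pos: [0.5142, -0.2338, 0.0452]
orientation: [3.14, -0.001, 0.247]
wrist_force: [-0.5, 1.0, 5.6]
width: 0.0547
grip_force: 3.8
time_s: 6.6
tool_pos: [0.5142, -0.2331, 0.0457]
orientation: [3.141, -0.001, 0.247]
wrist_force: [-2.3, 4.1, 8.3]
width: 0.0389
grip_force: 30.0
```

```bash
python3 -m crank '[[0.03,0,0,-0.005,0],[0.03,0,0,-0.015,0],[0.03,0,0,-0.03,0],[0.03,0,0,-0.05,0],[0.03,0,0,-0.075,0]]'
python3 -m crank '[[0.03,0,0,-0.015,0],[0.03,0,0,-0.025,0],[0.03,0,0,-0.025,0],[0.03,0,0,-0.025,0]]'
python3 - <<'E'
from m import *
for cam in("side","scene"): 
    s,f,P=snap(cam,cam[:2]+"4"); m=sel(P,[.42,-.33,.075],[.64,-.12,.18]); Q=P.reshape(-1,3)
    print(cam,m.sum(),np.histogram(Q[m][:,2],bins=21,range=(.075,.18))[0])
delta([.61,.03,.14],1.55)
E
```

```text
time_s: 7.1
tool_pos: [0.513, -0.2329, 0.1199]
orientation: [-3.141, 0.001, 0.247]
wrist_force: [-0.4, -0.5, -2.1]
width: 0.0386
grip_force: 30.0
time_s: 7.5
tool_pos: [0.5131, -0.2329, 0.1433]
orientation: [-3.141, 0.001, 0.247]
wrist_force: [0.4, -0.3, -1.9]
width: 0.0387
grip_force: 30.0
side 763 [  0   0   0   0   0   0   0   0   0   0   0   0   0   0 127 534  16  64
   9   1  12]
scene 446 [  0   0   0   0   0   0   0   0   0   0   0   0   0   0  21 248  61  74
  21   6  15]
tcp [ 0.5127 -0.2326  0.1426] [-3.14e+00  2.00e-03  2.47e-01] delta [ 0.1585 -0.2309  0.0028] spin -1.3032 alt 1.838 rows 8.7 F [ 0.9 -0.4 -1.8] w 0.0386 g 29.98 t 7.6
```

```bash
python3 -m crank '[[0.03,0.012,-0.018,0,-0.1],[0.03,0.03,-0.043,0,-0.24],[0.03,0.048,-0.069,0,-0.38],[0.03,0.066,-0.095,0,-0.52],[0.03,0.084,-0.121,0,-0.66]]'
python3 -c "
from m import *
delta([.61,.03,.05],1.505)"
```

```text
time_s: 8.1
tool_pos: [0.565, -0.0939, 0.1428]
orientation: [-3.14, 0.001, 0.912]
wrist_force: [0.4, -0.5, -1.8]
width: 0.0387
grip_force: 30.0
tcp [ 0.565  -0.0939  0.1428] [-3.14e+00  1.00e-03  9.12e-01] delta [ 0.1256 -0.04    0.0928] spin -0.5927 alt 2.549 rows 4.0 F [ 0.4 -0.5 -1.8] w 0.0387 g 29.98 t 8.1
```

```bash
python3 -m crank '[[0.03,0.028,-0.009,0,-0.135],[0.03,0.056,-0.018,0,-0.27],[0.03,0.084,-0.027,0,-0.41],[0.03,0.112,-0.036,0.01,-0.55],[0.03,0.1256,-0.04,0.035,-0.593]]'
python3 -c "
from m import *
delta([.61,.03,0],1.505)"
```

```text
time_s: 8.6
tool_pos: [0.6133, 0.0304, 0.11]
orientation: [3.138, -0.0, 1.506]
wrist_force: [0.7, -0.2, -1.5]
width: 0.0383
grip_force: 30.0
tcp [0.6133 0.0304 0.11  ] [ 3.138 -0.     1.506] delta [-0.0007 -0.0037  0.11  ] spin 0.0006 alt -3.141 rows 2.2 F [ 0.7 -0.2 -1.5] w 0.0383 g 29.98 t 8.6
```

```bash
python3 -m crank '[[0.03,0,0,0.03,0],[0.03,0,0,0.06,0],[0.03,0,0,0.085,0],[0.03,0,0,0.102,0],[0.03,0,0,0.106,0]]'
python3 -c "
from m import *
delta([.61,.03,-.005],1.505)"
```

```text
time_s: 9.1
tool_pos: [0.6088, 0.0286, -0.0001]
orientation: [-3.136, -0.0, 1.5]
wrist_force: [-0.1, 0.1, -1.5]
width: 0.0385
grip_force: 30.0
tcp [ 6.088e-01  2.860e-02 -1.000e-04] [-3.136 -0.     1.5  ] delta [0.0015 0.0011 0.0049] spin -0.0052 alt 3.136 rows 0.1 F [-0.1  0.1 -1.5] w 0.0385 g 29.98 t 9.1
```

```bash
python3 -m crank '[[0.03,0,0,0.003,0],[0.03,0,0,0.004,0],[0.03,0,0,0.005,0],[0.03,0,0,0.005,0]]'

```

```text
time_s: 9.5
tool_pos: [0.6121, 0.0281, -0.001]
orientation: [3.14, 0.0, 1.5]
wrist_force: [-0.5, -0.1, -1.3]
width: 0.038
grip_force: 30.0
```

```bash
python3 -m crank '[[0.03,0,0,0.001,0],[0.03,0,0,0.002,0],[0.03,0,0,0.003,0],[0.03,0,0,0.003,0]]'

```

```text
time_s: 9.9
tool_pos: [0.6115, 0.0282, -0.0042]
orientation: [3.141, 0.0, 1.5]
wrist_force: [-2.1, 0.5, 4.8]
width: 0.0386
grip_force: 30.0
```

Contact. Now open fully, then rise along the tool axis.

```bash
python3 -m crank '[[0.0919,0,0,0,0],[0.0919,0,0,0,0],[0.0919,0,0,0,0],[0.0919,0,0,0,0],[0.0919,0,0,0,0]]'
python3 -m crank '[[0.0919,0,0,0,0],[0.0919,0,0,0,0],[0.0919,0,0,-0.03,0],[0.0919,0,0,-0.075,0],[0.0919,0,0,-0.12,0]]'
python3 -m crank '[[0.0919,-0.02,0,-0.05,0],[0.0919,-0.04,0,-0.09,0],[0.0919,-0.04,0,-0.09,0]]'
python3 - <<'E'
from m import *
for n,cam in (("w5","wrist"),("c5","scene"),("s5","side")):
    s,f,P=snap(cam,n);Q=P.reshape(-1,3)
    m=sel(P,[.54,-.08,.001],[.68,.13,.012]); 
    m2=sel(P,[.54,-.08,.012],[.68,.13,.06]); print(n,"cover top",m2.sum(),rect(Q[m2]),"z",Q[m2][:,2].max().round(3))
    k=sel(P,[.54,-.08,.03],[.68,.13,.06]);print(" tabs",k.sum(),rect(Q[k]) if k.sum()>3 else 0)
    C=f["color"].reshape(-1,3).astype(int)
    m=sel(P,[.4,.1,.008],[.58,.32,.02])&(C.max(1)<110)&(C.max(1)-C.min(1)<30); 
    if m.sum()>3: print(" rest",m.sum(),rect(Q[m]),Q[m].mean(0).round(3))
delta([.61,.03,0],1.505)
E
```

```text
time_s: 10.4
tool_pos: [0.6114, 0.0282, -0.0051]
orientation: [3.141, -0.0, 1.5]
wrist_force: [-0.6, -0.1, 0.5]
width: 0.0763
grip_force: 0.0
time_s: 10.9
tool_pos: [0.6105, 0.0284, 0.1158]
orientation: [-3.14, -0.0, 1.5]
wrist_force: [0.3, 0.3, 0.4]
width: 0.0921
grip_force: 0.0
time_s: 11.2
tool_pos: [0.6128, -0.0147, 0.2136]
orientation: [3.127, 0.003, 1.498]
wrist_force: [-0.5, -0.5, -0.5]
width: 0.0917
grip_force: 0.0
w5 cover top 740 [0.6119 0.0256 0.1187 0.063  1.4955] z 0.039
 tabs 176 [ 0.6119  0.0254  0.0629  0.0207 -0.0737]
 rest 442 [ 0.4584  0.15    0.1168  0.0538 -0.0053] [0.48  0.146 0.012]
c5 cover top 268 [0.6103 0.0244 0.2163 0.0631 1.4188] z 0.041
 tabs 54 [ 0.6101  0.0266  0.0642  0.0226 -0.0672]
 rest 428 [ 0.4606  0.1782  0.1163  0.1155 -0.123 ] [0.494 0.177 0.013]
s5 cover top 135 [0.6143 0.0235 0.2256 0.0644 1.2997] z 0.039
 tabs 12 [ 0.6424  0.0228  0.0187  0.0047 -1.5116]
 rest 52 [0.5131 0.175  0.0954 0.0115 1.4681] [0.514 0.161 0.012]
tcp [ 0.6081 -0.0115  0.2043] [-3.141 -0.     1.5  ] delta [ 0.0414 -0.0009  0.2043] spin -0.0055 alt 3.136 rows 4.2 F [ 0.3 -0.  -0.9] w 0.0918 g 0.0 t 11.35
```

View pics/w5.png

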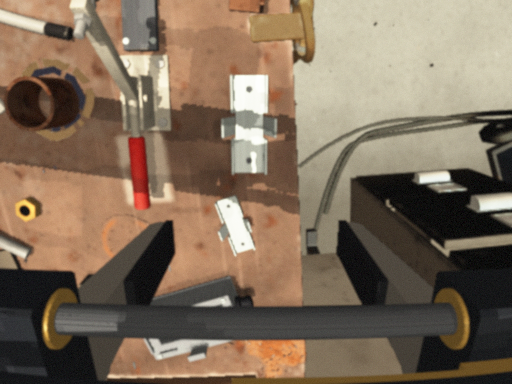

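The cover lies flat and let go at (0.612, 0.0255), yaw 1.497, at wrist px (250,125). The rest is at px (140,20). Next I'll fit the rest block and handle.

```bash
python3 - <<'E'
from m import *
for n in("scene0","c5","side0","s5","w5"):
    d=np.load(n+".npz");P=d["P"];Q=P.reshape(-1,3);C=d["c"].reshape(-1,3).astype(int)
    m=sel(P,[.465,.13,.0085],[.56,.30,.018])&(C.max(1)<120)&(C[:,0]-C[:,2]<12)
    m=m.reshape(P.shape[:2]).astype(np.uint8)
    k,l,st,_=cv2.connectedComponentsWithStats(m,connectivity=8)
    i=1+np.argmax(st[1:,4]) if k>1 else 0
    q=P[l==i]; print(n,len(q),st[i],rect(q),"z",np.median(q[:,2]).round(4), "y", q[:,1].min().round(3),q[:,1].max().round(3))
    m=sel(P,[.42,-.08,.02],[.56,.08,.2])&(C[:,0]>1.8*C[:,1])&(C[:,0]>1.8*C[:,2])&(C[:,0]>90)
    q=Q[m]
    if len(q)>20: c=q.mean(0);v=np.linalg.svd(q-c)[2][0];v*=np.sign(v[1]);t=(q-c)@v;print("  handle",len(q),c.round(4),v.round(3),"ends",(c+v*t.min()).round(4),(c+v*t.max()).round(4),"yaw",np.arctan2(v[1],v[0]).round(4), "x range mid",np.round((np.percentile(q[:,0],2)+np.percentile(q[:,0],98))/2,4))
E
```

```text
scene0 378 [286 225  39  20 378] [0.4972 0.1802 0.1006 0.042  1.5001] z 0.0138 y 0.13 0.231
  handle 170 [ 0.4831 -0.0125  0.0506] [0.097 0.995 0.016] ends [ 0.4787 -0.0578  0.0499] [0.4871 0.028  0.0513] yaw 1.4732 x range mid 0.4816
c5 370 [286 224  39  21 370] [0.4966 0.1798 0.1022 0.0433 1.4848] z 0.0135 y 0.13 0.231
  handle 168 [ 0.4834 -0.0128  0.0509] [0.096 0.995 0.013] ends [ 0.4792 -0.0566  0.0504] [0.4874 0.0293 0.0515] yaw 1.4748 x range mid 0.4813
side0 196608 [     0      0    512    384 196608] [nan nan  0.  0.  0.] z nan y nan nan
  handle 176 [ 0.4835 -0.0164  0.0514] [0.077 0.997 0.012] ends [ 0.4803 -0.0579  0.0509] [0.4867 0.0246 0.0519] yaw 1.4934 x range mid 0.4825
s5 1 [307 187   1   1   1] [0.4824 0.17   0.     0.     0.    ] z 0.013 y 0.17 0.17
  handle 180 [ 0.4836 -0.0165  0.0512] [0.084 0.996 0.026] ends [ 0.4801 -0.0578  0.0501] [0.4871 0.0245 0.0523] yaw 1.4863 x range mid 0.4828
w5 253 [144   0  14  43 253] [0.5087 0.1541 0.0462 0.0136 1.4813] z 0.0117 y 0.131 0.177
  handle 1134 [ 0.4828 -0.0136  0.0501] [0.084 0.996 0.014] ends [ 0.4791 -0.0579  0.0495] [0.4863 0.0269 0.0507] yaw 1.4863 x range mid 0.482
```

```bash
python3 -m crank '[[0.0919,0.02,0,0.03,0],[0.0919,0.045,0.001,0.06,0],[0.0919,0.07,0.001,0.1,0],[0.0919,0.084,0.002,0.14,0],[0.0919,0.084,0.002,0.155,0]]' 55
python3 -c "
from m import *
delta([.6155,.0724,-.026],1.497)"
```

```text
time_s: 11.85
tool_pos: [0.6108, 0.0747, 0.0428]
orientation: [-3.13, -0.0, 1.503]
wrist_force: [-0.6, -0.1, -0.3]
width: 0.0917
grip_force: 0.0
tcp [0.6108 0.0747 0.0428] [-3.13  -0.     1.503] delta [-0.002   0.0057  0.0688] spin 0.0059 alt -3.136 rows 1.4 F [-0.6 -0.1 -0.3] w 0.0917 g 0.0 t 11.85
```

```bash
python3 -m crank '[[0.0919,-0.001,0.003,0.03,0],[0.0919,-0.001,0.003,0.05,0],[0.0919,-0.001,0.003,0.06,0],[0.0919,-0.001,0.003,0.06,0],[0.0919,-0.001,0.003,0.06,0]]' 55
python3 -c "
from m import *
delta([.6155,.0724,-.026],1.497)"
```

```text
time_s: 12.35
tool_pos: [0.62, 0.0705, -0.009]
orientation: [3.14, 0.0, 1.5]
wrist_force: [-0.6, 0.0, 0.0]
width: 0.0915
grip_force: 0.0
tcp [ 0.62    0.0705 -0.009 ] [3.14 0.   1.5 ] delta [ 0.0016 -0.0047  0.017 ] spin 0.0026 alt -3.139 rows 0.4 F [-0.6  0.   0. ] w 0.0915 g 0.0 t 12.35
```

```bash
python3 -m crank '[[0.0919,0.002,-0.0045,0.008,0],[0.0919,0.002,-0.0045,0.014,0],[0.0919,0.002,-0.0045,0.017,0],[0.0919,0.002,-0.0045,0.017,0]]' 55
python3 -c "
from m import *
delta([.6155,.0724,-.026],1.497)"
```

```text
time_s: 12.75
tool_pos: [0.6144, 0.0732, -0.0276]
orientation: [-3.141, 0.0, 1.5]
wrist_force: [0.2, -0.1, -0.6]
width: 0.0917
grip_force: 0.0
tcp [ 0.6144  0.0732 -0.0276] [-3.141  0.     1.5  ] delta [-0.0007  0.0011 -0.0016] spin 0.0029 alt -3.139 rows 0.0 F [ 0.2 -0.1 -0.6] w 0.0917 g 0.0 t 12.75
```

```bash
python3 -m crank '[[0.06,0,0,0,0],[0.042,0,0,0,0],[0.036,0,0,0,0],[0.036,0,0,0,0],[0.036,0,0,0,0]]' 55
python3 -m crank '[[0.036,0,0,0,0],[0.036,0,0,0,0],[0.036,0,0,-0.01,0],[0.036,0,0,-0.03,0],[0.036,0,0,-0.06,0]]' 55
```

```text
time_s: 13.25
tool_pos: [0.6151, 0.0731, -0.0269]
orientation: [3.141, 0.0, 1.5]
wrist_force: [0.3, 0.1, 0.8]
width: 0.0539
grip_force: 0.0
time_s: 13.75
tool_pos: [0.613, 0.0733, 0.032]
orientation: [-3.137, -0.0, 1.5]
wrist_force: [0.6, -0.1, -1.9]
width: 0.0432
grip_force: 55.0
```

```bash
python3 - <<'E'
from m import *
for n in("c5","s5"):
    P=np.load(n+".npz")["P"];Q=P.reshape(-1,3)
    for nm,lo,hi in(("iron",[.55,.15,.015],[.75,.4,.06]),("pipe",[.33,.04,.03],[.46,.2,.07]),("arm",[.46,.1,.05],[.54,.3,.2]),("upright",[.44,.05,.02],[.56,.2,.05])):
        q=Q[sel(P,lo,hi)]; print(n,nm,len(q),q.min(0).round(3) if len(q) else 0,q.max(0).round(3) if len(q) else 0)
s,f,P=snap("scene","c6");Q=P.reshape(-1,3)
q=Q[sel(P,[.57,-.06,.03],[.66,.045,.12])]
A=np.c_[q[:,:2],np.ones(len(q))]
for a in np.arange(-.05,.05,.02):
    k=q[(q[:,1]>a)&(q[:,1]<a+.02)]; print(round(a,2),len(k),np.round(np.percentile(k[:,2],[5,50,95]),3) if len(k) else "")
delta([.56,.2405,.10],1.487)
E
```

```text
c5 iron 696 [0.633 0.15  0.015] [0.693 0.332 0.044]
c5 pipe 233 [0.342 0.048 0.03 ] [0.404 0.107 0.063]
c5 arm 213 [0.483 0.1   0.08 ] [0.504 0.165 0.163]
c5 upright 177 [0.474 0.05  0.02 ] [0.501 0.097 0.05 ]
s5 iron 324 [0.635 0.15  0.015] [0.695 0.329 0.044]
s5 pipe 0 0 0
s5 arm 161 [0.486 0.101 0.094] [0.504 0.162 0.16 ]
s5 upright 73 [0.481 0.056 0.02 ] [0.503 0.093 0.05 ]
-0.05 18 [0.061 0.064 0.073]
-0.03 77 [0.061 0.064 0.075]
-0.01 50 [0.061 0.066 0.075]
0.01 48 [0.063 0.078 0.097]
0.03 52 [0.062 0.066 0.093]
tcp [0.618  0.0731 0.0391] [ 3.135 -0.     1.5  ] delta [ 0.1629 -0.0693 -0.0613] spin 0.013 alt -3.129 rows 3.7 F [4.1 0.2 1.6] w 0.0434 g 54.97 t 13.8
```

```bash
python3 -m crank '[[0.036,0,0,-0.02,0],[0.036,0.03,-0.012,-0.035,0],[0.036,0.075,-0.029,-0.035,0.006],[0.036,0.12,-0.045,-0.035,0.013],[0.036,0.15,-0.058,-0.035,0.013]]'
python3 -m crank '[[0.036,0.01,-0.003,0.01,0],[0.036,0.01,-0.003,0.01,0],[0.036,0.01,-0.003,0.01,0]]'
python3 -c "
from m import *
delta([.503,.2405,.0],1.487)"
```

```text
time_s: 14.3
tool_pos: [0.5668, 0.2295, 0.0682]
orientation: [3.141, -0.001, 1.488]
wrist_force: [-0.2, 0.1, -1.8]
width: 0.0432
grip_force: 55.0
time_s: 14.6
tool_pos: [0.5656, 0.2359, 0.0573]
orientation: [-3.141, 0.001, 1.486]
wrist_force: [0.2, -0.6, -2.3]
width: 0.0429
grip_force: 55.0
tcp [0.5656 0.2359 0.0573] [-3.141e+00  1.000e-03  1.486e+00] delta [-0.0006 -0.0627  0.0574] spin -0.0007 alt 3.141 rows 1.7 F [ 0.2 -0.6 -2.3] w 0.0429 g 54.98 t 14.6
```

```bash
python3 -m crank '[[0.036,0,0,0.025,0],[0.036,0,-0.008,0.05,0],[0.036,0,-0.03,0.056,0],[0.036,0,-0.052,0.056,0],[0.036,0,-0.062,0.056,0]]'
python3 -m crank '[[0.036,0,0,0,0],[0.036,0,0,0,0]]'
python3 - <<'E'
from m import *
delta([.503,.2405,-.014],1.487)
for cam,n in(("scene","c7"),("side","s7")):
    s,f,P=snap(cam,n);Q=P.reshape(-1,3)
    k=sel(P,[.44,.15,.05],[.56,.23,.078]);print(n," tabs",k.sum(),rect(Q[k]) if k.sum()>3 else 0,Q[k].mean(0))
a=cv2.imread("pics/s7.png")[140:240,240:360];b=cv2.imread("pics/c7.png")[160:260,230:350]
cv2.imwrite("pics/x7.png",np.hstack([cv2.resize(i,(400,333),interpolation=cv2.INTER_CUBIC) for i in(a,b)]))
E
```

```text
time_s: 15.1
tool_pos: [0.5027, 0.2407, 0.0014]
orientation: [-3.14, 0.001, 1.485]
wrist_force: [1.4, -0.1, -2.0]
width: 0.0434
grip_force: 55.0
time_s: 15.3
tool_pos: [0.5056, 0.2417, 0.0029]
orientation: [3.139, -0.0, 1.486]
wrist_force: [0.6, -0.0, -1.7]
width: 0.043
grip_force: 55.0
tcp [0.5056 0.2417 0.0029] [ 3.139 -0.     1.486] delta [-0.0015 -0.0026  0.0169] spin -0.0012 alt 3.14 rows 0.3 F [ 0.6 -0.  -1.7] w 0.043 g 54.98 t 15.3
c7  tabs 41 [0.5288 0.1928 0.0219 0.0092 1.5301] [0.52932357 0.1930936  0.06108716]
s7  tabs 64 [ 0.5077  0.208   0.0652  0.0515 -0.1188] [0.50233808 0.20054125 0.06209334]
```

View pics/x7.png

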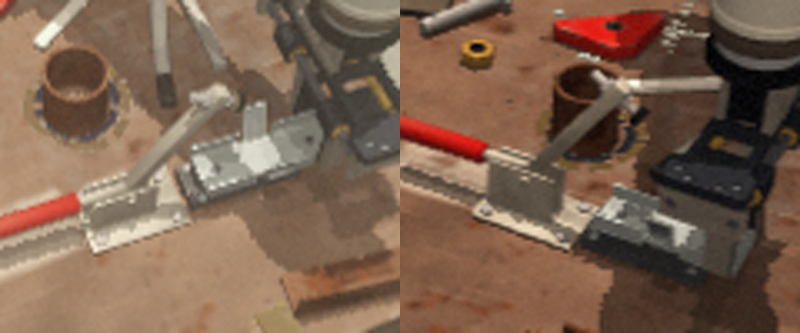

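The held cover is over the rest (left half px (250,150)), with its tab at y 0.193 as wanted. Now I'll lower it.

```bash
python3 -m crank '[[0.036,-0.001,-0.002,0.006,0],[0.036,-0.001,-0.002,0.011,0],[0.036,-0.001,-0.002,0.013,0],[0.036,-0.001,-0.002,0.014,0],[0.036,-0.001,-0.002,0.014,0]]'
```

```text
time_s: 15.9
tool_pos: [0.5017, 0.2414, -0.0123]
orientation: [-3.141, 0.0, 1.487]
wrist_force: [-0.3, -0.3, -1.1]
width: 0.0431
grip_force: 55.0
```

```bash
python3 -m crank '[[0.036,0,0,0.001,0],[0.036,0,0,0.0015,0],[0.036,0,0,0.002,0],[0.036,0,0,0.002,0]]'
```

```text
time_s: 16.3
tool_pos: [0.5019, 0.2415, -0.0138]
orientation: [3.141, -0.0, 1.487]
wrist_force: [0.4, -0.1, -1.1]
width: 0.0436
grip_force: 55.0
```

```bash
python3 -m crank '[[0.036,0,0,0.001,0],[0.036,0,0,0.002,0],[0.036,0,0,0.002,0]]'
```

```text
time_s: 16.6
tool_pos: [0.5021, 0.2416, -0.0142]
orientation: [-3.141, 0.0, 1.487]
wrist_force: [-5.3, -0.3, 12.1]
width: 0.0435
grip_force: 55.0
```

```bash
python3 -m crank '[[0.05,0,0,-0.001,0],[0.07,0,0,-0.001,0],[0.0919,0,0,-0.001,0],[0.0919,0,0,-0.001,0],[0.0919,0,0,-0.001,0]]'
python3 -m crank '[[0.0919,0,0,-0.005,0],[0.0919,0,0,-0.03,0],[0.0919,0,0,-0.075,0],[0.0919,0,0,-0.12,0],[0.0919,0,0,-0.165,0]]'
python3 -m crank '[[0.0919,0,0,-0.05,0],[0.0919,0,0,-0.06,0],[0.0919,0,0,-0.06,0]]'
python3 - <<'E'
from m import *
for cam,n in(("scene","c8"),("side","s8"),("wrist","w8")):
    s,f,P=snap(cam,n);Q=P.reshape(-1,3);C=f["color"].reshape(-1,3).astype(int)
    k=sel(P,[.44,.17,.043],[.56,.22,.06]);print(n," tabs",k.sum(),rect(Q[k]) if k.sum()>3 else 0)
    k=sel(P,[.44,.11,.014],[.56,.28,.033])&(C.min(1)>90);print("  cover",k.sum(),rect(Q[k]) if k.sum()>3 else 0, Q[k][:,2].max() if k.any() else 0)
delta([.479,-.037,.2],1.487)
E
```

```text
time_s: 17.1
tool_pos: [0.5017, 0.2414, -0.0152]
orientation: [-3.141, 0.0, 1.487]
wrist_force: [0.1, -0.5, -0.2]
width: 0.0797
grip_force: 0.0
time_s: 17.6
tool_pos: [0.5015, 0.2414, 0.152]
orientation: [3.141, -0.0, 1.487]
wrist_force: [1.1, -0.5, -0.2]
width: 0.0919
grip_force: 0.0
time_s: 17.9
tool_pos: [0.5034, 0.2418, 0.2129]
orientation: [3.136, -0.002, 1.487]
wrist_force: [0.4, 0.7, -0.9]
width: 0.0919
grip_force: 0.0
c8  tabs 49 [ 0.4972  0.1956  0.0658  0.0203 -0.0794]
  cover 366 [ 0.4974  0.1942  0.123   0.0593 -1.5346] 0.03295763416569865
s8  tabs 33 [ 0.4993  0.1921  0.0641  0.0226 -0.1563]
  cover 587 [0.5024 0.1884 0.1292 0.0538 1.5169] 0.032564805868548215
w8  tabs 159 [ 0.4987  0.1945  0.0628  0.0215 -0.0887]
  cover 3220 [0.4991 0.1941 0.1203 0.0468 1.4733] 0.03287479397787521
tcp [0.5004 0.2411 0.2075] [-3.138e+00  1.000e-03  1.487e+00] delta [-0.2789  0.0021  0.0079] spin -0.0003 alt 3.141 rows 5.6 F [-0.1 -0.6 -0.5] w 0.0918 g 0.0 t 18.05
```

```bash
python3 -m crank '[[0.0919,-0.035,0,0,0],[0.0919,-0.083,0,0,0],[0.0919,-0.131,0,0,0],[0.0919,-0.179,0.001,0,0],[0.0919,-0.227,0.002,0,0]]' 20
python3 -m crank '[[0.0919,-0.04,0,0.02,0],[0.0919,-0.0515,0,0.06,0],[0.0919,-0.0515,0,0.1,0],[0.0919,-0.0515,0,0.12,0],[0.0919,-0.0515,0,0.12,0]]'
python3 - <<'E'
from m import *
s,f,P=snap("wrist","w9");Q=P.reshape(-1,3);C=f["color"].reshape(-1,3).astype(int)
m=sel(P,[.42,-.08,.02],[.56,.08,.2])&(C[:,0]>1.8*C[:,1])&(C[:,0]>1.8*C[:,2])&(C[:,0]>90);q=Q[m]
if len(q)>20: c=q.mean(0);v=np.linalg.svd(q-c)[2][0];v*=np.sign(v[1]);t=(q-c)@v;print(len(q),(c+v*t.min()).round(4),(c+v*t.max()).round(4),np.arctan2(v[1],v[0]), "top z",np.percentile(q[:,2],95))
delta([.4797,-.037,-.006],1.487)
E
```

```text
time_s: 18.55
tool_pos: [0.4828, 0.0137, 0.2075]
orientation: [-3.137, -0.001, 1.487]
wrist_force: [1.5, 0.2, -0.4]
width: 0.0918
grip_force: 0.0
time_s: 19.05
tool_pos: [0.4756, -0.0349, 0.0845]
orientation: [-3.13, -0.003, 1.486]
wrist_force: [-0.1, -0.6, 0.4]
width: 0.0917
grip_force: 0.0
2716 [ 0.4769 -0.058   0.0495] [0.4842 0.0267 0.0513] 1.4838143462314843 top z 0.05308095487408729
tcp [ 0.4777 -0.0355  0.0871] [-3.135e+00 -2.000e-03  1.487e+00] delta [-0.0015  0.0027  0.0931] spin -0.0004 alt 3.141 rows 1.9 F [0.1 0.6 1.2] w 0.0917 g 0.0 t 19.1
```

```bash
python3 -m crank '[[0.0919,-0.001,0.001,0.04,0],[0.0919,-0.001,0.001,0.075,0],[0.0919,-0.001,0.001,0.09,0],[0.0919,-0.001,0.001,0.093,0],[0.0919,-0.001,0.001,0.093,0]]'
python3 -c "
from m import *
delta([.4787,-.037,-.006],1.487)"
```

```text
time_s: 19.6
tool_pos: [0.4821, -0.0374, -0.0021]
orientation: [3.141, 0.0, 1.487]
wrist_force: [0.1, 0.6, 0.6]
width: 0.0919
grip_force: 0.0
tcp [ 0.4821 -0.0374 -0.0021] [3.141 0.    1.487] delta [ 0.0002 -0.0034  0.0039] spin 0.0001 alt -3.142 rows 0.1 F [0.1 0.6 0.6] w 0.0919 g 0.0 t 19.6
```

```bash
python3 -m crank '[[0.06,0,0,0,0],[0.03,0,0,0,0],[0.012,0,0,0,0],[0.012,0,0,0,0],[0.012,0,0,0,0]]' 15
python3 -m crank '[[0.012,0,0,0,0],[0.012,0,0,0,0],[0.012,0,0,0,0],[0.012,0,0,0,0],[0.012,0,0,0,0]]' 15
```

```text
time_s: 20.1
tool_pos: [0.4815, -0.0374, -0.0027]
orientation: [3.141, 0.0, 1.487]
wrist_force: [0.3, 0.5, -0.2]
width: 0.0537
grip_force: 0.0
time_s: 20.6
tool_pos: [0.477, -0.0369, -0.0046]
orientation: [-3.132, -0.0, 1.488]
wrist_force: [-10.5, -2.3, 1.8]
width: 0.0187
grip_force: 15.0
```

```bash
python3 -m crank '[[0.012,0,-0.003,-0.005,0],[0.012,0.0005,-0.004,-0.0119,0],[0.012,0.0022,-0.004,-0.0225,0],[0.012,0.0048,-0.004,-0.033,0],[0.012,0.0085,-0.004,-0.0431,0]]'

```

```text
time_s: 21.1
tool_pos: [0.4779, -0.0279, 0.0411]
orientation: [-3.141, -0.001, 1.487]
wrist_force: [1.2, 2.9, -5.3]
width: 0.0182
grip_force: 15.0
```

Tracking well (θ≈0.4). The rest of the arc follows, relative to this pose.

```bash
python3 -m crank '[[0.012,0.0047,0,-0.0098,0],[0.012,0.0104,0,-0.019,0],[0.012,0.0169,0,-0.0276,0],[0.012,0.0242,0,-0.0355,0],[0.012,0.0324,0,-0.0426,0]]'
python3 - <<'E'
from m import *
for cam,n in(("scene","c10"),("side","s10")):
    s,f,P=snap(cam,n);Q=P.reshape(-1,3)
    k=sel(P,[.44,.17,.043],[.47,.22,.06]);k2=sel(P,[.52,.17,.043],[.56,.22,.06]);print(n,[Q[a].mean(0).round(4) for a in(k,k2) if a.any()])
print(s["tool_pos"],s["wrist_force"],s["width"])
E
```

```text
time_s: 21.6
tool_pos: [0.4807, 0.0041, 0.0833]
orientation: [-3.141, 0.001, 1.487]
wrist_force: [-0.2, -0.6, -5.3]
width: 0.0188
grip_force: 15.0
c10 [array([0.468 , 0.2001, 0.0487]), array([0.5273, 0.1925, 0.0486])]
s10 [array([0.4681, 0.1925, 0.0493]), array([0.5295, 0.1892, 0.0484])]
[0.48080763 0.00524134 0.08415522] [-3.41422513  2.20474467  0.41357067] 0.01863853419923252
```

```bash
python3 -m crank '[[0.012,0.0043,0,-0.0033,0],[0.012,0.0087,0,-0.0063,0],[0.012,0.0087,0,-0.0063,0],[0.012,0.0087,0,-0.0063,0]]'
```

```text
time_s: 22.1
tool_pos: [0.4813, 0.0112, 0.0885]
orientation: [-3.141, 0.002, 1.487]
wrist_force: [-0.8, -6.2, -6.9]
width: 0.0185
grip_force: 15.0
```

```bash
python3 -m crank '[[0.012,0.0017,0,-0.0011,0],[0.012,0.0034,0,-0.0022,0],[0.012,0.005,0,-0.0032,0],[0.012,0.005,0,-0.0032,0]]' 35
python3 - <<'E'
from m import *
for cam,n in(("scene","c11"),("side","s11")):
    s,f,P=snap(cam,n)
a=cv2.imread("pics/s11.png")[140:240,240:360];b=cv2.imread("pics/c11.png")[160:260,230:350]
cv2.imwrite("pics/x11.png",np.hstack([cv2.resize(i,(400,333),interpolation=cv2.INTER_CUBIC) for i in(a,b)]))
E
```

```text
time_s: 22.5
tool_pos: [0.4811, 0.0114, 0.0889]
orientation: [-3.141, 0.011, 1.487]
wrist_force: [6.5, -24.0, -25.9]
width: 0.0184
grip_force: 35.0
```

View pics/x11.png

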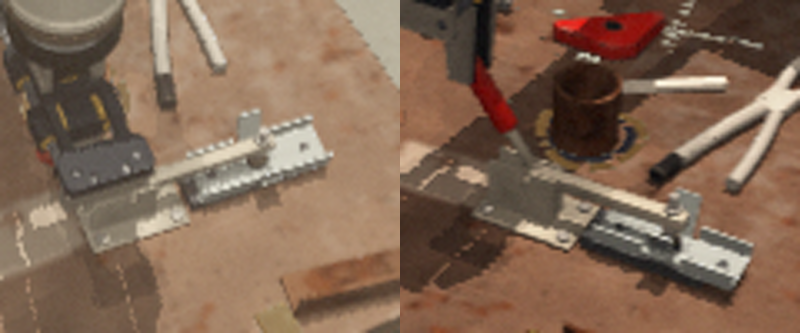

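The foot presses on the cover between the tabs (left half px (260,150)). The tool stalled while the force rose, so the clamp is shut. I'll relax, let go and rise.

```bash
python3 -m crank '[[0.012,-0.004,0,0.0025,0],[0.03,-0.004,0,0.0025,0],[0.06,-0.004,0,0.0025,0],[0.0919,-0.004,0,0.0025,0],[0.0919,-0.004,0,0.0025,0]]' 20
python3 -m crank '[[0.0919,0,0,0,0],[0.0919,0,0,0,0],[0.0919,0,0,0,0],[0.0919,0,0,-0.03,0],[0.0919,0,0,-0.07,0]]'
python3 -m crank '[[0.0919,0,0,-0.04,0],[0.0919,-0.04,0,-0.06,0],[0.0919,-0.06,0,-0.06,0],[0.0919,-0.06,0,-0.06,0],[0.0919,-0.06,0,-0.06,0]]'
python3 - <<'E'
from m import *
for cam,n in(("scene","c12"),("side","s12"),("wrist","w12")):
    s,f,P=snap(cam,n);Q=P.reshape(-1,3);C=f["color"].reshape(-1,3).astype(int)
    k=sel(P,[.44,.17,.043],[.475,.22,.056]);k2=sel(P,[.52,.17,.043],[.56,.22,.056]);print(n,[Q[a].mean(0).round(4) for a in(k,k2) if a.any()])
    m=sel(P,[.42,-.08,.05],[.56,.08,.2])&(C[:,0]>1.8*C[:,1])&(C[:,0]>1.8*C[:,2])&(C[:,0]>90);q=Q[m]
    if len(q)>20: c=q.mean(0);v=np.linalg.svd(q-c)[2][0];print(" handle",c.round(3),v.round(3),"ang",np.arctan2(abs(v[2]),abs(v[1])).round(3))
    q=Q[sel(P,[.44,.12,.014],[.56,.27,.019])]; A=np.c_[q[:,0]-.499,q[:,1]-.194,np.ones(len(q))]; print(" plate",len(q),np.linalg.lstsq(A,q[:,2],rcond=None)[0].round(4))
    for nm,lo,hi in(("iron",[.55,.15,.015],[.75,.4,.06]),("pipe",[.33,.04,.03],[.46,.12,.07])):
        k=Q[sel(P,lo,hi)]; print(" ",nm,k.min(0).round(3) if len(k) else 0,k.max(0).round(3) if len(k) else 0)
print(s["tool_pos"],s["width"],s["wrist_force"],s["time_s"])
E
```

```text
time_s: 23.1
tool_pos: [0.4821, 0.0137, 0.0903]
orientation: [3.14, -0.0, 1.487]
wrist_force: [-0.2, 0.1, -0.2]
width: 0.0483
grip_force: 0.0
time_s: 23.6
tool_pos: [0.4795, 0.0139, 0.1583]
orientation: [-3.136, -0.001, 1.487]
wrist_force: [-0.5, 0.3, -0.2]
width: 0.0882
grip_force: 0.0
time_s: 24.1
tool_pos: [0.4763, -0.0461, 0.2193]
orientation: [-3.141, -0.001, 1.486]
wrist_force: [0.6, 0.4, -0.2]
width: 0.0919
grip_force: 0.0
c12 [array([0.4692, 0.1991, 0.0481]), array([0.5277, 0.1929, 0.0493])]
 handle [0.487 0.026 0.12 ] [ 0.052  0.612 -0.789] ang 0.911
 plate 265 [-0.016   0.0021  0.017 ]
  iron [0.632 0.151 0.015] [0.693 0.332 0.043]
  pipe [0.34  0.048 0.03 ] [0.404 0.108 0.065]
s12 [array([0.4713, 0.1953, 0.0481]), array([0.5293, 0.1899, 0.0489])]
 handle [0.489 0.019 0.125] [ 0.074  0.631 -0.772] ang 0.886
 plate 253 [-0.0014  0.0029  0.0166]
  iron [0.635 0.151 0.015] [0.695 0.33  0.044]
  pipe [0.345 0.049 0.03 ] [0.406 0.104 0.064]
w12 []
 handle [0.483 0.021 0.126] [-0.058 -0.634  0.772] ang 0.883
 plate 88 [0.03   0.2018 0.0278]
  iron 0 0
  pipe [0.343 0.045 0.03 ] [0.404 0.105 0.061]
[ 0.47613623 -0.04541667  0.2189686 ] 0.0917988977406705 [ 0.44006508  0.61608624 -0.22827267] 24.2
```

Handle-angle fit is a little ambiguous. I'll fit a 19 mm cylinder properly, before and after.

```bash
python3 - <<'E'
from m import *
from scipy.optimize import least_squares
def get(ns,zlo):
    o=[]
    for n in ns:
        d=np.load(n+".npz");P=d["P"];C=d["c"].reshape(-1,3).astype(int);Q=P.reshape(-1,3)
        m=sel(P,[.455,-.08,zlo],[.52,.08,.2])&(C[:,0]>1.8*C[:,1])&(C[:,0]>1.8*C[:,2])&(C[:,0]>90); o.append(Q[m])
    return o
def fit(q):
    c0=q.mean(0);v=np.linalg.svd(q-c0)[2][0]; v*=-np.sign(v[1])
    az0=np.arctan2(v[1],v[0]);el0=np.arcsin(v[2])
    D=lambda p:np.array([np.cos(p[3])*np.cos(p[2]),np.cos(p[3])*np.sin(p[2]),np.sin(p[3])])
    def res(p):
        c=c0+[p[0],0,p[1]]; w=q-c; d=D(p); return np.linalg.norm(w-np.outer(w@d,d),axis=1)-.0095
    r=least_squares(res,[0,-.008,az0,el0],loss="soft_l1",f_scale=.002); p=r.x;d=D(p);c=c0+[p[0],0,p[1]];t=(q-c)@d
    return "el %.3f az %.3f tip %s rms %.4f"%(p[3],p[2],np.round(c+d*np.percentile(t,99),3),np.sqrt(np.mean(res(p)**2)))
for tag,ns,z in(("open",["scene0","side0","w5"],.02),("shut",["c12","s12","w12"],.05)):
    o=get(ns,z)
    for n,q in zip(ns+["all"],o+[np.vstack(o)]): print(tag,n,len(q),fit(q))
# foot / arm height along clamp after shut
for n in("c12","s12"):
    P=np.load(n+".npz")["P"];Q=P.reshape(-1,3); a=np.array([.0837,.9965]); w=Q[:,:2]-[.499,.1934]; s=w@a; l=w@[-a[1],a[0]]
    for s0 in np.arange(-.12,.04,.02):
        k=(abs(l)<.008)&(s>s0)&(s<s0+.02)&(Q[:,2]>.014)&(Q[:,2]<.2); print(n,round(s0,2),k.sum(),np.round(np.percentile(Q[k,2],[10,50,95]),3) if k.any() else "")
E
```

```text
open scene0 170 el -0.019 az -1.659 tip [ 0.474 -0.054  0.044] rms 0.0018
open side0 176 el -0.017 az -1.650 tip [ 0.477 -0.057  0.043] rms 0.0015
open w5 1134 el -0.019 az -1.655 tip [ 0.477 -0.056  0.042] rms 0.0007
open all 1480 el -0.018 az -1.654 tip [ 0.477 -0.056  0.042] rms 0.0012
shut c12 196 el 0.934 az -1.659 tip [ 0.479 -0.002  0.149] rms 0.0019
shut s12 136 el 0.957 az -1.672 tip [ 0.481 -0.004  0.15 ] rms 0.0021
shut w12 1339 el 0.934 az -1.654 tip [ 0.482 -0.003  0.147] rms 0.0019
shut all 1671 el 0.933 az -1.654 tip [ 0.481 -0.004  0.148] rms 0.0020
c12 -0.12 75 [0.02  0.044 0.052]
c12 -0.1 45 [0.039 0.048 0.053]
c12 -0.08 43 [0.039 0.048 0.052]
c12 -0.06 64 [0.017 0.045 0.053]
c12 -0.04 65 [0.018 0.046 0.053]
c12 -0.02 60 [0.036 0.049 0.068]
c12 0.0 81 [0.018 0.043 0.064]
c12 0.02 24 [0.016 0.018 0.02 ]
s12 -0.12 33 [0.048 0.049 0.051]
s12 -0.1 39 [0.043 0.049 0.052]
s12 -0.08 44 [0.018 0.049 0.052]
s12 -0.06 65 [0.015 0.046 0.053]
s12 -0.04 63 [0.016 0.049 0.053]
s12 -0.02 72 [0.016 0.048 0.069]
s12 0.0 36 [0.016 0.026 0.057]
s12 0.02 28 [0.015 0.018 0.021]
```

```bash
python3 - <<'E'
from m import *
a=np.array([.0837,.9965])
for n in("c10","s10","c11","s11","c12","s12"):
    P=np.load(n+".npz")["P"];Q=P.reshape(-1,3); w=Q[:,:2]-[.499,.1934]; s=w@a; l=w@[-a[1],a[0]]
    k=(abs(l)<.007)&(s>-.105)&(s<-.025)&(Q[:,2]>.044)&(Q[:,2]<.08)
    q=np.c_[s[k],Q[k,2]]; 
    for _ in range(5):
        p=np.polyfit(q[:,0],q[:,1],1); r=q[:,1]-np.polyval(p,q[:,0]); q=q[(r>-.0015)&(r<.004)]
    print(n,len(q),"slope",p[0].round(4),"z at foot",np.polyval(p,0).round(4))
E
```

```text
c10 65 slope 0.0796 z at foot 0.0598
s10 71 slope 0.0713 z at foot 0.0586
c11 81 slope 0.0171 z at foot 0.0523
s11 76 slope 0.0062 z at foot 0.0507
c12 68 slope 0.0405 z at foot 0.0537
s12 78 slope 0.0152 z at foot 0.0518
```

Comparing pictures, the arm may have eased by about 0.015 rad at release. There is plenty of time, so I'll pinch and press again, and let go while still pressing.

```bash
python3 -m crank '[[0.0919,0.04,0,0,0],[0.0919,0.06,0,0.03,0],[0.0919,0.06,0,0.075,0],[0.0919,0.06,0,0.115,0],[0.0919,0.06,0,0.13,0]]' 30
python3 -m crank '[[0.06,0,0,0,0],[0.03,0,0,0,0],[0.012,0,0,0,0],[0.012,0,0,0,0],[0.012,0,0,0,0]]' 30
python3 -m crank '[[0.012,0,0,0,0],[0.012,0,0,0,0],[0.012,0,0,0,0],[0.012,0,0,0,0],[0.012,0,0,0,0]]' 30
```

```text
time_s: 24.75
tool_pos: [0.4779, 0.0154, 0.0849]
orientation: [-3.134, -0.001, 1.489]
wrist_force: [-0.8, 0.6, -0.4]
width: 0.0916
grip_force: 0.0
time_s: 25.25
tool_pos: [0.4824, 0.0132, 0.0908]
orientation: [3.14, 0.0, 1.487]
wrist_force: [-0.4, -0.1, 0.1]
width: 0.0542
grip_force: 0.0
time_s: 25.75
tool_pos: [0.4815, 0.0134, 0.0897]
orientation: [-3.141, 0.0, 1.487]
wrist_force: [-0.7, 1.0, 0.3]
width: 0.0183
grip_force: 30.0
```

```bash
python3 -m crank '[[0.012,0.0015,0,-0.001,0],[0.012,0.003,0,-0.002,0],[0.012,0.005,0,-0.0032,0],[0.012,0.006,0,-0.0038,0],[0.012,0.006,0,-0.0038,0]]' 30
```

```text
time_s: 26.25
tool_pos: [0.4813, 0.0139, 0.0904]
orientation: [-3.141, 0.011, 1.487]
wrist_force: [6.7, -22.0, -23.0]
width: 0.0182
grip_force: 30.0
```

It stalled within 1 mm of where it was, so the clamp was already shut. I'll release while still pressing and retreat.

```bash
python3 -m crank '[[0.06,0,0,0,0],[0.0919,0,0,0,0],[0.0919,0,0,0,0],[0.0919,0,0,0,0],[0.0919,0,0,0,0]]'
python3 -m crank '[[0.0919,0,0,0,0],[0.0919,0,0,0,0],[0.0919,0,0,-0.03,0],[0.0919,0,0,-0.07,0],[0.0919,0,0,-0.11,0]]'
python3 -m crank '[[0.0919,-0.03,0,-0.02,0],[0.0919,-0.06,0,-0.02,0],[0.0919,-0.06,0,-0.02,0],[0.0919,-0.06,0,-0.02,0]]'
python3 - <<'E'
from m import *
a=np.array([.0837,.9965])
for cam,n in(("scene","c13"),("side","s13")):
    sx,f,P=snap(cam,n);Q=P.reshape(-1,3); w=Q[:,:2]-[.499,.1934]; s=w@a; l=w@[-a[1],a[0]]
    k=(abs(l)<.007)&(s>-.105)&(s<-.025)&(Q[:,2]>.044)&(Q[:,2]<.08)
    q=np.c_[s[k],Q[k,2]]
    for _ in range(5):
        p=np.polyfit(q[:,0],q[:,1],1); r=q[:,1]-np.polyval(p,q[:,0]); q=q[(r>-.0015)&(r<.004)]
    print(n,len(q),"slope",p[0].round(4),"z at foot",np.polyval(p,0).round(4))
    k=sel(P,[.44,.17,.043],[.475,.22,.056]);k2=sel(P,[.52,.17,.043],[.56,.22,.056]);print([Q[b].mean(0).round(4) for b in(k,k2) if b.any()])
print(sx["wrist_force"],sx["width"],sx["time_s"])
E
```

```text
time_s: 26.75
tool_pos: [0.4823, 0.0197, 0.0938]
orientation: [3.141, -0.0, 1.487]
wrist_force: [1.1, 0.1, -0.8]
width: 0.0564
grip_force: 0.0
time_s: 27.25
tool_pos: [0.4815, 0.0196, 0.2044]
orientation: [-3.14, -0.0, 1.487]
wrist_force: [1.8, -0.3, 0.3]
width: 0.0918
grip_force: 0.0
time_s: 27.65
tool_pos: [0.4769, -0.0404, 0.2233]
orientation: [-3.141, -0.001, 1.485]
wrist_force: [0.3, -0.4, -0.2]
width: 0.0915
grip_force: 0.0
c13 70 slope 0.0351 z at foot 0.0538
[array([0.4689, 0.1997, 0.048 ]), array([0.5271, 0.1929, 0.0485])]
s13 79 slope 0.0237 z at foot 0.0523
[array([0.4715, 0.1956, 0.0475]), array([0.53  , 0.1892, 0.0504])]
[-0.75423068  0.23805682 -0.14655121] 0.09178676509004702 27.7
```

The clamp is at the same natural stop. The cover is centred and level, and the gripper is clear, so I'm handing in.

```bash
python3 -c "
from workcell import *
print(finish_job())"
```

```text
the job is handed in; nothing more can be done
None
```

I handed the job in at about 28 s: the cover lies level and centred on the rest block, and the clamp is pressed down on it to a firm stop. The pipe stub and angle iron were unmoved in the last check; I didn't re-measure the steel block, but the arm didn't work near it, and no verdict was returned.

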